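# Draw a cupful of steel balls from the bench hopper

### The arm

A 6-joint arm with a two-finger parallel gripper is mounted at the origin on the work surface. World frame = base frame: x ahead of the robot, y to its left, z up, the work surface at z = 0. Lengths are in mm, angles in rad, forces in N, time in s.
With the tool pointing down it reaches from about 275 to 1000 mm from the base axis. Payload 8.4 kg.
Tool frame: the origin (TCP) lies at the very end of the fingers, on their centre line; the grasp point (between the pads) lies 19 mm behind it (r.tcp_to_grasp is the distance from the TCP to the grasp point, in mm); z points along the fingers, y is the line along which they close (so a half turn about z gives the same grasp; the last joint's range is limited). The gripper opens to 85 mm and grips with 20 to 120 N. Pads are 22 mm wide; open, the fingers measure 114 mm over their backs; the gripper's body (76 mm by 85 mm) begins 54 mm behind the grasp point. The pads swing forward as they close: fully open they stand 13 mm farther back than shut.
Start: joints at [-1.28, 0.353, 1.633, -0, 1.155, -0.002], TCP at [180.395, -598.403, 231.281] pointing down, gripper open.
Joint ranges: [-2.63, 2.63], [-0.92, 2.1], [0.06, 2.66], [-1.3, 4.44], [0, 2.69], [-3.02, 3.02]. Speed limits (rad/s): [2.22, 2.22, 2.79, 3.14, 3.14, 3.14].

### API

Orientations are given as [roll, pitch, yaw] about the fixed x, y, z axes, in that order (R = Rz(yaw) Ry(pitch) Rx(roll)).
In Python, from rig import r gives the robot as it stands. The module is installed in compiled form; this text tells all that it offers.
- The arm moves only by the tool play_rows, never from a script. Its argument "rows" is a list of rows, each an object with "dp": the shift along the tool's x, y, z in units of 40 mm (1.0 is 40 mm), a list of three; "turn": the turn, a rotation vector about the tool's x, y, z in units of 6 degrees (1.0 is 6 degrees), a list of three; "fingers": the closure, from 0 (fully open) to 1 (shut). In form: [{"dp": [tx, ty, tz], "turn": [wx, wy, wz], "fingers": fingers}, ...]. A call has 1 to 5 rows; each row shifts and turns the commanded pose from where the row before left it, along the tool's axes as they then stand; what a row does not reach is not made up. A row lasts 1/12 s, in which the tool goes at most 41.7 mm and 7.16 degrees, less where a joint would pass 70% of its speed; a pose out of reach is approached as far as the arm can. A call is refused whole if a number of a shift passes 1 or a number of a turn 1, either way. A call with a gripper value outside its range is refused whole. The fingers move at their own pace and stop on an object; "force" is the grip in N (left out, the last holds). Time passes only in rows, so rows that do not move let the fingers close. It gives the time, the measured TCP pose, the force, the opening and the grip force at its end, in the units of the state.
- r.sense(): the state, without advancing time (a new reading comes with each control period).
- r.grab_frame(name): name is "scene" or "top"; returns a dict with "pixels" (384x512x3 uint8, red, green, blue), "fx", "fy", "cx", "cy" (pixels), "dist" ([k1, k2, p1, p2, k3] as OpenCV has them; the pictures are not rectified), "pose" (4x4, takes a point from camera to world coordinates). Camera axes: x right, y down, z forward; pixel columns grow to the right and rows downward; lengths in mm; the calibration is good to about 2 mm. A picture is of the moment at which its call begins. There is no depth.
- r.sign_off(): hands the job in; it is judged then, once.
The state is a dict: "clock": time; "qpos": joint angles; "qvel": joint speeds; "joint_efforts": joint torques, N m; "eef_pos": TCP position; "tcp_rot": TCP orientation; "contact_force": force on the tool from outside, world axes, zero at the start; "wrist_torque": the same for the moment, N m; "opening": opening from 0.0 (shut) to 1.0 (fully open); "grasp_force": force on a finger pad.
Only numpy, scipy, OpenCV 4.12 (cv2) and the standard library are available. Lean on these libraries where they do the work, as an engineer would, in place of code of your own. Each camera call takes 0.05 s, during which the arm holds its last target. There are 200 camera calls.

### The job

Pick up the yellow cup by its handle and hold it up under the hopper, between the two prongs of the red shutter; slide the shutter open so that all four steel balls drop into the cup, then slide it fully shut while still holding the cup. Set the cup with all four balls down gently, upright, wholly on the round green pad and let go, leaving the other things on the bench where they are.

Things in the scene. Friction and masses are not known exactly. Their poses are not given: they have to be found in the camera images.
- hopper: Fixed dispensing hopper on two posts; origin on the bench under its chute axis. Its front is its -x side (towards the robot), the posts (14 thick) are at x 75, y +-58. Base plate 8 high, x -45..105, y -75..75. Clear square chute, inside 40 x 40, wall 3, 137 to 182 above the bench; green round flared funnel above, open on top, to 240, 104 wide. Open in front below the shutter.
- outlet (a point): Point on the chute's axis at the level of the shutter's underside, 130 above the bench; axes as the hopper's. Guide rails of the shutter (look only): x +-43, y -101..89, 129 to 137 above the bench.
- shutter (a joint): Red shutter sliding under the chute, m: 0 = fully shut, 0.050 = fully open, along +y of the hopper (left, seen from the robot). Stays where left; 1 to 2 N moves it. Balls drop from about 18 mm open. Beside its solid plate, on the -y side, is a window with a flat prong hanging down on each side of it: a cup between the prongs pushes it open moving to +y and shut moving to -y.
- fork (a point): Centre of the shutter's window, midway between the prongs, at the shutter's underside (130 above the bench); axes as the hopper's; moves with the shutter: y -50 of the hopper when shut, under the chute when open. Prongs: 4 thick, 36 long in x, hanging to 106 above the bench, inner faces at y +-42, so the cup has 7 play each side; it enters from the front along +x, rim between 106 and 130 high.
- cup: Loose yellow round cup, outside diameter 70, 55 high, wall 3.5, floor 4, open on top, about 90 g; origin at the centre of its underside, z up. A straight black handle bar points along its -x: 12 thick (y), 22 high (30 to 52 above the underside), x -33 to -155. Starts upright on the bench, handle roughly towards the robot.
- cup_grip (a point): Point to pinch on the handle, 120 from the cup's axis along -x, at mid height (41 above the cup's underside); fingers close along the cup's y. There the gripper hangs clear of the hopper's front when the cup is under the chute. Grip firmly (80 N or so) so that the cup stays level.
- ball0_center (a point): Centre of steel ball 1, 16 diameter, 17 g; at the start in the chute, resting on the shutter (shutter's top is 135 above the bench).
- ball1_center (a point): Centre of steel ball 2, 16 diameter, 17 g; at the start in the chute, resting on the shutter (shutter's top is 135 above the bench).
- ball2_center (a point): Centre of steel ball 3, 16 diameter, 17 g; at the start in the chute, resting on the shutter (shutter's top is 135 above the bench).
- ball3_center (a point): Centre of steel ball 4, 16 diameter, 17 g; at the start in the chute, resting on the shutter (shutter's top is 135 above the bench).
- pad: Fixed round green pad, 130 diameter, 4 thick, origin at the centre of its underside on the bench; place for the filled cup. Cup and pad stand left and right of the hopper; either may be on the left.
- spool: Bystander: white solder spool, upright, 48 across, 40 high; leave alone.
- screwdriver: Bystander: screwdriver lying flat, 150 long, origin about its middle; leave alone.
- motor: Bystander: small aluminium drone motor, 28 across, 28 high; leave alone.
- mug: Bystander: blue mug, 76 across, 90 high; leave alone.
- spray: Bystander: orange spray can 52 across, 170 high; leave alone.
- tin: Bystander: brass-coloured tin, 44 across, 30 high; leave alone.

How it is judged:
By the outcome, as a careful person would: the job done as asked, in the order asked, and still so for the second after the job is handed in, with the robot touching nothing.
It also fails if it takes over 58 s, if anything falls off the work surface, if the arm or the gripper's body presses on something with over 40 N, if the wrist force passes 120 N, or if a joint passes its speed limit or range.

## Working session

There is one attempt and no reset: what is moved stays moved. The work goes in short steps, Python scripts to look and compute and a tool call to move; the robot and the scene stay as the last step left them, time stands still between calls to the robot, and variables do not carry over. Pictures are saved under pics/ and viewed, at most 10 in all, crops included, and the job is handed in when it is done.

Besides the shell and the picture viewer there is one more tool, called after ">>>" by a JSON object that holds its "fn" and its "kwargs", one argument or row to a line. play_rows: Moves the arm, as the interface text tells. Its arguments: {"type":"object","properties":{"rows":{"type":"array"},"force":{"type":"number"}},"required":["rows"]}

```bash
mkdir -p pics; python3 - <<'E'
from rig import r
import cv2,pickle
for n in("scene","top"):
    f=r.grab_frame(n);pickle.dump(f,open(n+".pkl","wb"))
    im=cv2.resize(f["pixels"][:,:,::-1],(800,600),interpolation=cv2.INTER_CUBIC)
    cv2.imwrite(f"pics/{n}0.png",im); print(n,f["fx"],f["cx"],f["cy"],f["dist"],f["pose"])
s=r.sense();print(s)
E
```

```text
scene 373.0678426805113 256.6437835627447 188.56614904414704 [-0.05878341  0.          0.          0.          0.        ] [[-3.63416099e-01  7.19587762e-01 -5.91711240e-01  1.19797139e+03]
 [ 9.31461537e-01  2.92619886e-01 -2.16224436e-01  2.49532604e+02]
 [ 1.75540176e-02 -6.29735702e-01 -7.76611101e-01  9.58652596e+02]
 [ 0.00000000e+00  0.00000000e+00  0.00000000e+00  1.00000000e+00]]
top 430.4308730327721 258.067470947636 191.96260930612115 [0.04740558 0.         0.         0.         0.        ] [[ 1.83825405e-02 -9.96170397e-01  8.54787781e-02  4.44902388e+02]
 [-9.99830196e-01 -1.82050373e-02  2.85567732e-03  5.82872110e+00]
 [-1.28859687e-03 -8.55167581e-02 -9.96335899e-01  1.36584921e+03]
 [ 0.00000000e+00  0.00000000e+00  0.00000000e+00  1.00000000e+00]]
{'clock': 0.1, 'qpos': array([-1.28042580e+00,  3.53583570e-01,  1.63403919e+00,  6.29074497e-06,
        1.15518646e+00, -2.39212169e-03]), 'qvel': array([-0.00092613, -0.00226011, -0.00119331,  0.00095261, -0.00047999,
        0.00117841]), 'joint_efforts': array([ 7.82644179e-06, -6.06355047e+01, -3.42822075e+01, -1.47040464e-05,
        4.00483754e-03,  2.77759818e-05]), 'eef_pos': array([ 180.26299465, -598.01077235,  230.64262825]), 'tcp_rot': array([-3.14037610e+00, -8.66227687e-06,  2.92760102e-01]), 'contact_force': array([-0.76498242, -0.80681029,  0.34411295]), 'wrist_torque': array([-0.03182241,  0.00366985,  0.03940606]), 'grasp_force': 0.0, 'opening': 1.0037510643367167}
```

View pics/scene0.png

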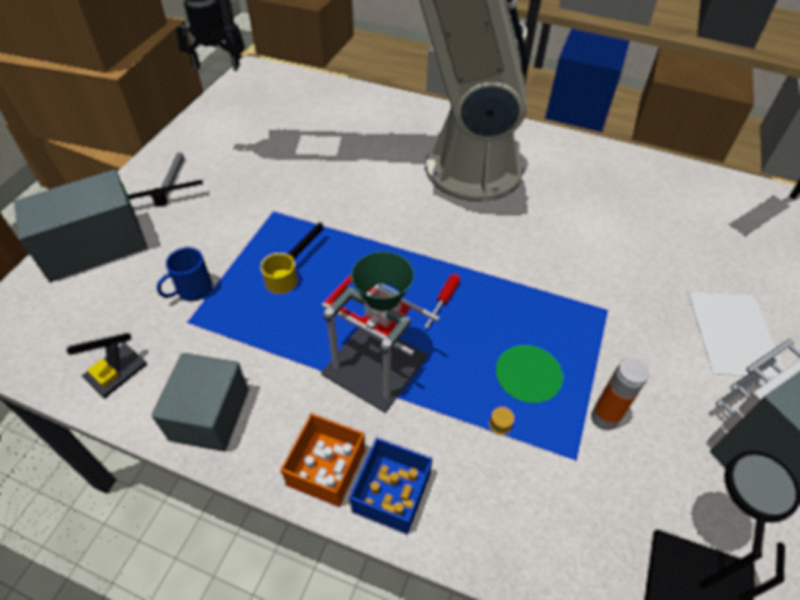

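View pics/top0.png

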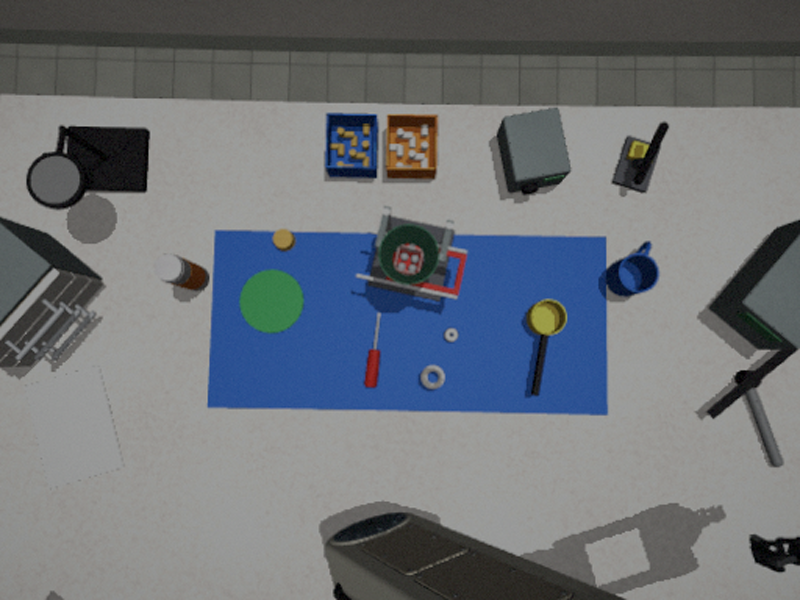

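The scene view shows the cup at (280,272), hopper at (385,290) and pad at (530,373). In the top view the cup is at (547,317) with its handle end at (536,393), the hopper funnel at (409,255) and the pad at (271,300). Next I'll enlarge these for measurement.

```bash
python3 - <<'E'
import cv2,pickle,numpy as np
def crop(n,x,y,w,h,k):
    im=pickle.load(open(n+".pkl","rb"))["pixels"][y:y+h,x:x+w,::-1]
    im=cv2.resize(im,None,fx=k,fy=k,interpolation=cv2.INTER_CUBIC)
    for i in range(x-x%10+10,x+w,10):
        cv2.putText(im,str(i),((i-x)*k,9),0,.35,(255,255,255),1); cv2.line(im,((i-x)*k,10),((i-x)*k,14),(255,255,255),1)
    for i in range(y-y%10+10,y+h,10):
        cv2.putText(im,str(i),(0,(i-y)*k),0,.35,(255,255,255),1)
    return im
a=crop("top",222,125,80,75,8); 
b=crop("scene",195,155,90,110,5)
c=np.zeros((600,800,3),np.uint8); 
cv2.imwrite("pics/htop.png",a)
cv2.imwrite("pics/hscene.png",b)
E
cat > u.py <<'E'
import numpy as np,cv2,pickle
def ray(f,p):
    K=np.array([[f["fx"],0,f["cx"]],[0,f["fy"],f["cy"]],[0,0,1]])
    q=cv2.undistortPoints(np.array([[p]],float),K,np.array(f["dist"]))[0,0]
    T=np.array(f["pose"]);return T[:3,3],T[:3,:3]@np.array([q[0],q[1],1])
def at(f,p,z):
    o,d=ray(f,p);return (o+d*(z-o[2])/d[2])[:2]
def proj(f,P):
    T=np.array(f["pose"]);q=(np.atleast_2d(P)-T[:3,3])@T[:3,:3]
    K=np.array([[f["fx"],0,f["cx"]],[0,f["fy"],f["cy"]],[0,0,1]])
    return cv2.projectPoints(q,np.zeros(3),np.zeros(3),K,np.array(f["dist"]))[0][:,0]
E
python3 - <<'E'
from u import *
f=pickle.load(open("top.pkl","rb"));im=f["pixels"].astype(int)
R,G,B=im[...,0],im[...,1],im[...,2]
def blob(m,name,z):
    n,l,s,c=cv2.connectedComponentsWithStats(m.astype(np.uint8))
    for i in range(1,n):
        if s[i,4]>60:print(name,s[i],c[i],at(f,c[i],z).round(1))
blob((G>R+40)&(G>B+30),"green",4)
m=(R>100)&(G>90)&(B<80);m[:,:300]=0;blob(m,"yellow",55)
m=(R<60)&(G<60)&(B<60);m[:180]=0;m[260:]=0;m[:,:330]=0;m[:,370:]=0;blob(m,"handle",52)
ys,xs=np.where(m);pts=np.array([at(f,(x,y),52) for x,y in zip(xs,ys)])
v=np.linalg.svd(pts-pts.mean(0))[2][0];print(v,np.degrees(np.arctan2(v[1],v[0])))
E
```

```text
green [ 154  173   40   40 1240] [173.43629032 192.40322581] [555.4 278. ]
yellow [403  90  12  11  99] [408.2020202  95.2020202] [ 865.9 -448.7]
yellow [340 192  21  22 305] [348.70491803 203.07213115] [ 528.5 -266.8]
handle [340 214  11  39 173] [344.66473988 233.        ] [ 437.6 -255.1]
[-0.99337501  0.11491775] 173.40111889085557
```

View pics/htop.png

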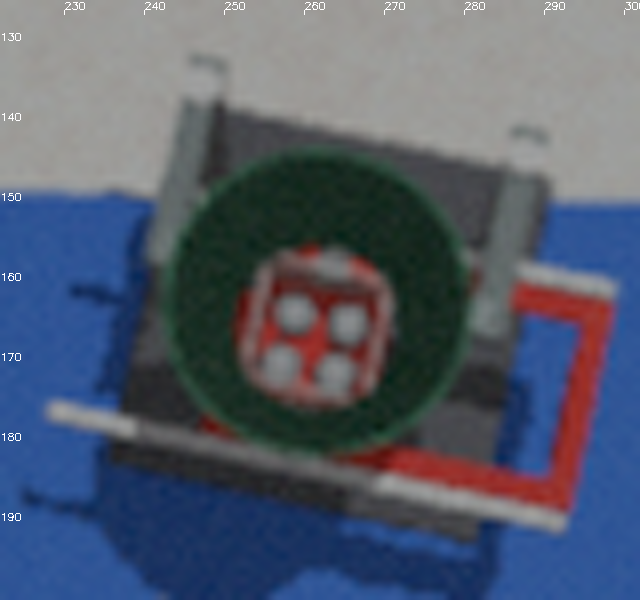

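View pics/hscene.png

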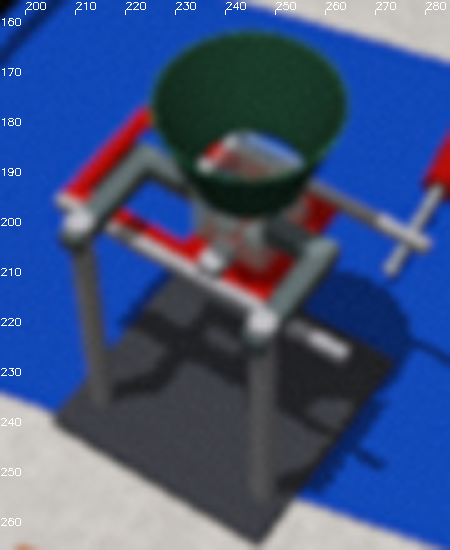

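In the top crop, the funnel rim centre is at crop (316,301), the front rail ends at (50,411) and (565,520), the back rail's right end at (615,288), and the base corners at (475,540), (107,460) and (550,180). In the scene crop the base corners are at (53,420), (262,545) and (395,362). The four balls are visible in the chute. I'll fit the hopper pose from these.

```bash
cat > fit.py <<'E'
from u import *
from scipy.optimize import least_squares
t=pickle.load(open("top.pkl","rb"));s=pickle.load(open("scene.pkl","rb"))
a=lambda X,Y:(222+(X+.5)/8-.5,125+(Y+.5)/8-.5)
b=lambda X,Y:(195+(X+.5)/5-.5,155+(Y+.5)/5-.5)
obs=[(t,a(316,301),(0,0,240)),(t,a(590,404),(0,-101,136)),(t,a(50,411),(-43,89,136)),
(t,a(475,540),(-45,-75,8)),(t,a(107,460),(-45,75,8)),(t,a(550,180),(105,-75,8)),
(s,b(53,420),(105,-75,8)),(s,b(262,545),(105,75,8)),(s,b(395,362),(-45,75,8)),(s,b(249,122),(0,0,240))]
def tf(q,P):
    c,d=np.cos(q[2]),np.sin(q[2]);return np.array([q[0]+c*P[0]-d*P[1],q[1]+d*P[0]+c*P[1],P[2]])
def res(q): return np.concatenate([proj(f,tf(q,P))[0]-p for f,p,P in obs])
if __name__=="__main__":
    o=least_squares(res,[620,0,-.15],loss="soft_l1");q=o.x
    print(q,np.degrees(q[2]));print(res(q).reshape(-1,2).round(1).tolist())
    print("fork",tf(q,(0,-50,130)))
    # overlay cup model and hopper
    c=(531,-266,np.radians(-6.6))
    out=[]
    for f,(x,y,w,h) in((t,(320,185,60,80)),(s,(155,130,60,80))):
        k=6;im=cv2.resize(f["pixels"][y:y+h,x:x+w,::-1],None,fx=k,fy=k,interpolation=cv2.INTER_CUBIC)
        def dr(P,col):
            for u,v in proj(f,np.array([tf(c,p) for p in P])): cv2.circle(im,(int((u-x+.5)*k),int((v-y+.5)*k)),1,col,-1)
        an=np.linspace(0,6.28,60)
        for z,col in((55,(0,0,255)),(0,(0,255,0))): dr([(35*np.cos(i),35*np.sin(i),z) for i in an],col)
        for yy in(-6,6): dr([(i,yy,52) for i in np.linspace(-155,-35,40)],(255,255,255))
        out.append(im)
    cv2.imwrite("pics/ov.png",np.hstack(out))
E
python3 fit.py
```

```text
[ 6.20819383e+02  3.43908269e+00 -1.90461008e-01] -10.912611946067745
[[-0.3, -0.1], [-0.4, -0.2], [-0.6, -0.1], [-0.3, -0.0], [-0.6, 0.2], [-0.1, -0.8], [-1.2, 0.0], [-0.5, -0.2], [-0.1, -1.0], [-0.3, -4.0]]
fork [611.35380399 -45.65677057 130.        ]
```

View pics/ov.png

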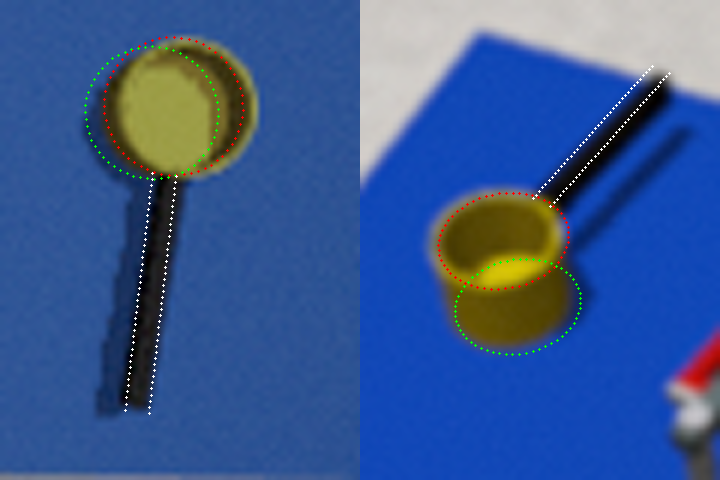

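The top overlay is off: the rim is really centred at overlay (188,108), the handle tip at (137,405) and the junction at (169,178). In the scene panel the rim centre is at about (496,239). I'll refit the cup.

```bash
cat > cup.py <<'E'
from fit import *
k=6
A=lambda X,Y:(320+(X+.5)/k-.5,185+(Y+.5)/k-.5)
B=lambda X,Y:(155+(X-360+.5)/k-.5,130+(Y+.5)/k-.5)
ob=[(t,A(188,108),(0,0,55)),(t,A(138,405),(-155,0,52)),(t,A(169,178),(-36,0,52)),(s,B(496,239),(0,0,55)),(s,B(657,82),(-155,0,50))]
rs=lambda q:np.concatenate([proj(f,tf(q,P))[0]-p for f,p,P in ob])
o=least_squares(rs,[531,-270,-.12],loss="soft_l1");q=o.x
print(q,np.degrees(q[2]),rs(q).reshape(-1,2).round(1).tolist(),"grip",tf(q,(-120,0,41)))
E
python3 cup.py; python3 -c "
from u import *
f=pickle.load(open('top.pkl','rb'))
for n,p,z in(('tin',(283,240),30),('motor',(451,335),28),('spool',(432,377),40),('sd1',(378,315),10),('sd2',(371,388),20),('spray',(175,268),170)):print(n,at(f,np.array(p)/1.5625,z).round())"
```

```text
[ 5.31892286e+02 -2.71541302e+02 -1.50464743e-01] -8.620994735783999 [[-0.6, -0.6], [-0.2, 0.5], [0.5, -0.6], [-0.4, -0.2], [0.4, -1.4]] grip [ 413.24810391 -253.55358556   41.        ]
tin [676. 253.]
motor [492. -87.]
spool [408. -49.]
sd1 [530.  60.]
sd2 [384.  70.]
spray [597. 417.]
```

>>> {"fn": "play_rows", "kwargs": {
  "rows": [
    {"dp":[0,0,0],"turn":[0,0,0.85],"fingers":0},
    {"dp":[0,0,0],"turn":[0,0,0.85],"fingers":0},
    {"dp":[0,0,0],"turn":[0,0,0.85],"fingers":0},
    {"dp":[0,0,0],"turn":[0,0,0.85],"fingers":0},
    {"dp":[0,0,0],"turn":[0,0,0.83],"fingers":0}
  ],
  "force": 80
}}

```text
clock: 0.52
eef_pos: [180.3, -598.1, 230.8]
tcp_rot: [-3.141, 0.0, -0.155]
contact_force: [1.1, 0.3, 0.3]
opening: 0.998
grasp_force: 0.0
```

>>> {"fn": "play_rows", "kwargs": {
  "rows": [
    {"dp":[0.37,-0.78,0.2],"turn":[0,0,0],"fingers":0},
    {"dp":[0.37,-0.78,0.2],"turn":[0,0,0],"fingers":0},
    {"dp":[0.37,-0.78,0.2],"turn":[0,0,0],"fingers":0},
    {"dp":[0.37,-0.78,0.2],"turn":[0,0,0],"fingers":0},
    {"dp":[0.37,-0.78,0.2],"turn":[0,0,0],"fingers":0}
  ]
}}

```text
clock: 0.93
eef_pos: [277.3, -453.6, 190.7]
tcp_rot: [-3.141, 0.0, -0.151]
contact_force: [0.8, -0.2, 0.5]
opening: 0.998
grasp_force: 0.0
```

>>> {"fn": "play_rows", "kwargs": {
  "rows": [
    {"dp":[0.37,-0.78,0.2],"turn":[0,0,0],"fingers":0},
    {"dp":[0.37,-0.78,0.2],"turn":[0,0,0],"fingers":0},
    {"dp":[0.37,-0.78,0.2],"turn":[0,0,0],"fingers":0},
    {"dp":[0.37,-0.78,0.2],"turn":[0,0,0],"fingers":0},
    {"dp":[0.37,-0.78,0.2],"turn":[0,0,0],"fingers":0}
  ]
}}

```text
clock: 1.35
eef_pos: [373.9, -310.5, 150.8]
tcp_rot: [-3.141, 0.0, -0.15]
contact_force: [1.2, 0.1, -0.3]
opening: 0.998
grasp_force: 0.0
```

```bash
cat > go.py <<'E'
import sys,numpy as np
from rig import r
from scipy.spatial.transform import Rotation as Ro
s=r.sense();p=s["eef_pos"];R=Ro.from_euler("xyz",s["tcp_rot"]);
print("t",round(s["clock"],2),p.round(1),np.degrees(s["tcp_rot"]).round(2),"F",s["contact_force"].round(1),"open",round(s["opening"]*85,1),round(s["grasp_force"]),"q6",s["qpos"][5].round(2))
def local(h,P=None): 
    d=p-np.array([h[0],h[1],0]);c,n=np.cos(h[2]),np.sin(h[2]);return [c*d[0]+n*d[1],-n*d[0]+c*d[1]]
H=(620.8,3.4,-.1905)
a=list(map(float,sys.argv[1:]))
print("hopper-local tcp",np.round(local(H),1))
if a:
    T=Ro.from_euler("xyz",[np.pi,0,np.radians(a[3])])
    print("dp",(R.inv().apply(np.array(a[:3])-p)/40).round(3),"turn",np.degrees((R.inv()*T).as_rotvec()/6).round(3))
E
python3 go.py 413.2 -253.5 22 -8.62
```

```text
t 1.35 [ 373.9 -310.5  150.8] [-1.7999e+02  1.0000e-02 -8.6200e+00] F [ 1.2  0.1 -0.3] open 84.8 0 q6 1.03
hopper-local tcp [-183.  -354.9]
dp [ 0.759 -1.555  3.221] turn [-0.001  0.001  0.   ]
```

>>> {"fn": "play_rows", "kwargs": {
  "rows": [
    {"dp":[0.19,-0.39,0.2],"turn":[0,0,0],"fingers":0},
    {"dp":[0.19,-0.39,0.2],"turn":[0,0,0],"fingers":0},
    {"dp":[0.19,-0.39,0.3],"turn":[0,0,0],"fingers":0},
    {"dp":[0.19,-0.385,0.3],"turn":[0,0,0],"fingers":0},
    {"dp":[0,0,0.3],"turn":[0,0,0],"fingers":0}
  ]
}}

```text
clock: 1.77
eef_pos: [413.9, -253.2, 98.7]
tcp_rot: [-3.141, -0.0, -0.149]
contact_force: [-0.1, 0.5, -0.3]
opening: 1.004
grasp_force: 0.0
```

>>> {"fn": "play_rows", "kwargs": {
  "rows": [
    {"dp":[0,0,0.5],"turn":[0,0,0],"fingers":0},
    {"dp":[0,0,0.5],"turn":[0,0,0],"fingers":0},
    {"dp":[0,0,0.5],"turn":[0,0,0],"fingers":0},
    {"dp":[0,0,0.4],"turn":[0,0,0],"fingers":0},
    {"dp":[0,0,0.22],"turn":[0,0,0],"fingers":0}
  ]
}}

```text
clock: 2.18
eef_pos: [411.7, -254.4, 12.6]
tcp_rot: [-3.141, 0.002, -0.15]
contact_force: [-0.6, 0.5, 0.4]
opening: 0.999
grasp_force: 0.0
```

```bash
python3 go.py 413.2 -253.5 22 -8.62; python3 - <<'E'
from rig import r
import cv2,numpy as np
k=8
o=[]
for n,(x,y,w,h) in(("top",(315,185,50,70)),("scene",(155,130,50,70))):
    f=r.grab_frame(n);o.append(cv2.resize(f["pixels"][y:y+h,x:x+w,::-1],None,fx=k,fy=k,interpolation=cv2.INTER_CUBIC))
cv2.imwrite("pics/grip1.png",np.hstack(o))
E
```

```text
t 2.18 [ 411.7 -254.4   12.6] [-1.7994e+02  1.4000e-01 -8.6000e+00] F [-0.6  0.5  0.4] open 84.9 0 q6 1.16
hopper-local tcp [-156.5 -292.7]
dp [ 0.032 -0.028 -0.234] turn [-0.01   0.023  0.004]
```

View pics/grip1.png

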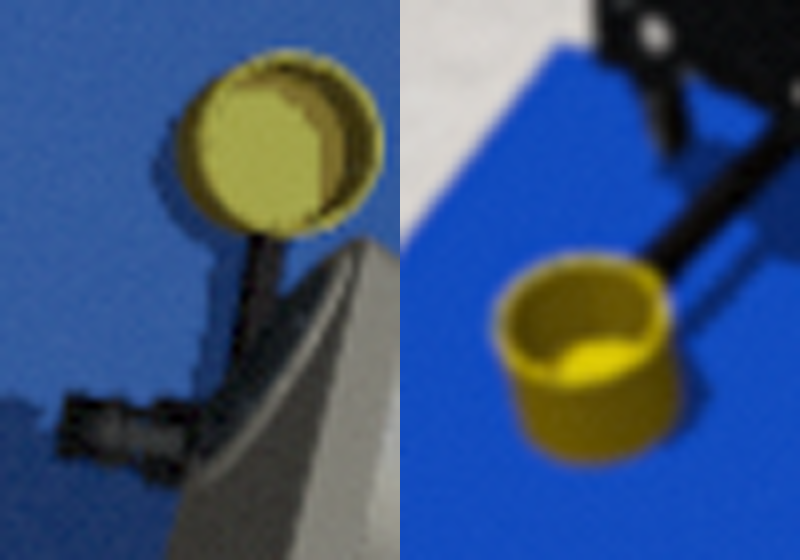

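The cup (rim at top-panel (285,140)) is untouched and the handle runs between the fingers. I'm slightly low at 12.6, so I'll raise by 9 mm and close.

>>> {"fn": "play_rows", "kwargs": {
  "rows": [
    {"dp":[0.02,-0.02,-0.12],"turn":[0,0.02,0],"fingers":0},
    {"dp":[0.01,0,-0.11],"turn":[0,0,0],"fingers":0},
    {"dp":[0,0,0],"turn":[0,0,0],"fingers":0.4},
    {"dp":[0,0,0],"turn":[0,0,0],"fingers":1},
    {"dp":[0,0,0],"turn":[0,0,0],"fingers":1}
  ],
  "force": 85
}}

```text
clock: 2.7
eef_pos: [414.5, -254.8, 24.5]
tcp_rot: [3.141, -0.004, -0.15]
contact_force: [0.2, -0.4, -0.7]
opening: 0.604
grasp_force: 0.0
```

>>> {"fn": "play_rows", "kwargs": {
  "rows": [
    {"dp":[0,0,0],"turn":[0,0,0],"fingers":1},
    {"dp":[0,0,0],"turn":[0,0,0],"fingers":1},
    {"dp":[0,0,0],"turn":[0,0,0],"fingers":1},
    {"dp":[0,0,0],"turn":[0,0,0],"fingers":1},
    {"dp":[0,0,0],"turn":[0,0,0],"fingers":1}
  ]
}}

```text
clock: 3.12
eef_pos: [414.0, -254.5, 23.7]
tcp_rot: [-3.142, -0.002, -0.15]
contact_force: [-0.9, -0.1, 2.4]
opening: 0.119
grasp_force: 83.2
```

>>> {"fn": "play_rows", "kwargs": {
  "rows": [
    {"dp":[0,0,0],"turn":[0,0,0],"fingers":1},
    {"dp":[0,0,0],"turn":[0,0,0],"fingers":1}
  ]
}}

```text
clock: 3.28
eef_pos: [414.0, -254.5, 23.7]
tcp_rot: [-3.142, -0.002, -0.15]
contact_force: [-1.7, -0.1, 2.4]
opening: 0.121
grasp_force: 83.2
```

```bash
python3 go.py 413.2 -253.5 87 -8.62
```

```text
t 3.28 [ 414.  -254.5   23.7] [-1.8e+02 -1.1e-01 -8.6e+00] F [-1.7 -0.1  2.4] open 10.3 83 q6 1.17
hopper-local tcp [-154.2 -292.4]
dp [-0.021 -0.022 -1.583] turn [-0.    -0.019  0.003]
```

>>> {"fn": "play_rows", "kwargs": {
  "rows": [
    {"dp":[0,0,-0.15],"turn":[0,0,0],"fingers":1},
    {"dp":[0,0,-0.4],"turn":[0,0,0],"fingers":1},
    {"dp":[0,0,-0.5],"turn":[0,0,0],"fingers":1},
    {"dp":[0,0,-0.4],"turn":[0,0,0],"fingers":1},
    {"dp":[0,0,-0.17],"turn":[0,0,0],"fingers":1}
  ]
}}

```text
clock: 3.7
eef_pos: [414.7, -254.9, 90.5]
tcp_rot: [3.141, -0.004, -0.15]
contact_force: [-0.1, -1.5, -0.3]
opening: 0.122
grasp_force: 83.0
```

```bash
python3 - <<'E'
import numpy as np
H=(620.8,3.4,-.1905);c,s=np.cos(H[2]),np.sin(H[2])
for x,y in((-239,-50),(-119,-50)): print(H[0]+c*x-s*y,H[1]+s*x+c*y)
E
python3 go.py 376.7 -0.5 88.7 -10.91
```

```text
376.6560921080456 -0.44086438772827563
494.4852540588284 -23.162849203677006
t 3.7 [ 414.7 -254.9   90.5] [179.95  -0.24  -8.6 ] F [-0.1 -1.5 -0.3] open 10.3 83 q6 1.17
hopper-local tcp [-153.5 -292.7]
dp [-1.891 -6.147  0.031] turn [ 0.008 -0.04   0.385]
```

>>> {"fn": "play_rows", "kwargs": {
  "rows": [
    {"dp":[-0.1,-0.3,0.03],"turn":[0,0,0],"fingers":1},
    {"dp":[-0.2,-0.6,0],"turn":[0,0,0],"fingers":1},
    {"dp":[-0.25,-0.8,0],"turn":[0,0,0],"fingers":1},
    {"dp":[-0.25,-0.8,0],"turn":[0,0,0],"fingers":1},
    {"dp":[-0.25,-0.8,0],"turn":[0,0,0],"fingers":1}
  ]
}}

```text
clock: 4.12
eef_pos: [390.4, -115.7, 86.3]
tcp_rot: [-3.141, -0.0, -0.151]
contact_force: [1.5, 0.6, -0.2]
opening: 0.124
grasp_force: 83.0
```

>>> {"fn": "play_rows", "kwargs": {
  "rows": [
    {"dp":[-0.25,-0.8,0],"turn":[0,0,0],"fingers":1},
    {"dp":[-0.25,-0.8,0],"turn":[0,0,0],"fingers":1},
    {"dp":[-0.2,-0.7,0],"turn":[0,0,0],"fingers":1},
    {"dp":[-0.1,-0.4,0],"turn":[0,0,0.2],"fingers":1},
    {"dp":[0,-0.13,0],"turn":[0,0,0.18],"fingers":1}
  ]
}}

```text
clock: 4.53
eef_pos: [375.2, 1.6, 86.2]
tcp_rot: [-3.142, 0.001, -0.189]
contact_force: [-0.4, -0.8, -1.2]
opening: 0.125
grasp_force: 83.0
```

>>> {"fn": "play_rows", "kwargs": {
  "rows": [
    {"dp":[0,0,0],"turn":[0,0,0],"fingers":1},
    {"dp":[0,0,0],"turn":[0,0,0],"fingers":1}
  ]
}}

```text
clock: 4.7
eef_pos: [376.7, -0.5, 86.6]
tcp_rot: [3.141, -0.001, -0.188]
contact_force: [0.7, -0.2, -0.8]
opening: 0.125
grasp_force: 83.0
```

```bash
python3 go.py 376.7 -0.5 88.7 -10.91; python3 - <<'E'
from rig import r
from u import *
import sys
o=[]
H=(620.8,3.4,-.1905)
p=r.sense()["eef_pos"];yaw=r.sense()["tcp_rot"][2]
cup=p[:2]+119*np.array([np.cos(yaw),np.sin(yaw)]);print(cup,p)
for n,(x,y,w,h) in(("top",(225,140,90,125)),("scene",(180,120,90,125))):
    f=r.grab_frame(n);k=4;im=cv2.resize(f["pixels"][y:y+h,x:x+w,::-1],None,fx=k,fy=k,interpolation=cv2.INTER_CUBIC)
    an=np.linspace(0,6.28,60)
    for z,c in((p[2]-23.7+55,(0,255,255)),(p[2]-23.7,(0,255,0))):
        for u,v in proj(f,np.array([(cup[0]+35*np.cos(i),cup[1]+35*np.sin(i),z) for i in an])): cv2.circle(im,(int((u-x+.5)*k),int((v-y+.5)*k)),1,c,-1)
    o.append(im)
cv2.imwrite("pics/pre.png",np.hstack(o))
E
```

```text
t 4.7 [376.7  -0.5  86.6] [ 1.7999e+02 -5.0000e-02 -1.0770e+01] F [ 0.7 -0.2 -0.8] open 10.6 83 q6 1.75
hopper-local tcp [-239.  -50.]
dp [ 0.     0.    -0.053] turn [ 0.001 -0.009  0.023]
[493.59832547 -22.72256998] [376.69434536  -0.48612612  86.57001386]
```

View pics/pre.png

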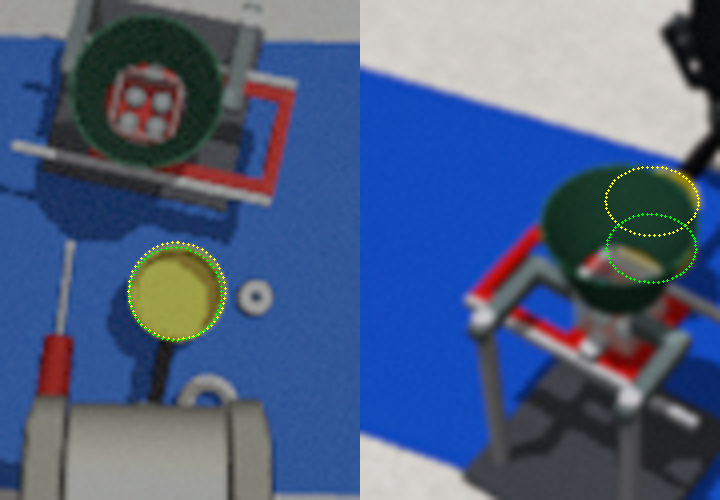

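The cup matches its model (overlay circle centred on top-panel (177,291)) and is level in front of the shutter window. I'll enter along +x.

>>> {"fn": "play_rows", "kwargs": {
  "rows": [
    {"dp":[0.2,0,-0.04],"turn":[0,0,0.02],"fingers":1},
    {"dp":[0.3,0,0],"turn":[0,0,0],"fingers":1},
    {"dp":[0.3,0,0],"turn":[0,0,0],"fingers":1},
    {"dp":[0.3,0,0],"turn":[0,0,0],"fingers":1},
    {"dp":[0.3,0,0],"turn":[0,0,0],"fingers":1}
  ]
}}

```text
clock: 5.22
eef_pos: [434.5, -12.2, 88.9]
tcp_rot: [-3.141, -0.003, -0.193]
contact_force: [-0.2, 0.5, -0.1]
opening: 0.12
grasp_force: 83.0
```

>>> {"fn": "play_rows", "kwargs": {
  "rows": [
    {"dp":[0.3,0,0],"turn":[0,0,0],"fingers":1},
    {"dp":[0.3,0,0],"turn":[0,0,0],"fingers":1},
    {"dp":[0.3,0,0],"turn":[0,0,0],"fingers":1},
    {"dp":[0.3,0,0],"turn":[0,0,0],"fingers":1},
    {"dp":[0.2,0,0],"turn":[0,0,0],"fingers":1}
  ]
}}

```text
clock: 5.63
eef_pos: [489.3, -22.6, 89.0]
tcp_rot: [-3.141, -0.003, -0.192]
contact_force: [0.5, -0.9, -0.5]
opening: 0.123
grasp_force: 83.0
```

>>> {"fn": "play_rows", "kwargs": {
  "rows": [
    {"dp":[0.2,0,0],"turn":[0,0,0],"fingers":1},
    {"dp":[0,0,0],"turn":[0,0,0],"fingers":1},
    {"dp":[0,0,0],"turn":[0,0,0],"fingers":1}
  ]
}}

```text
clock: 5.88
eef_pos: [495.3, -23.8, 88.8]
tcp_rot: [-3.142, -0.002, -0.192]
contact_force: [-0.1, 0.4, -1.1]
opening: 0.125
grasp_force: 83.0
```

```bash
cat > look.py <<'E'
from rig import r
from u import *
import sys
o=[]
for n,(x,y,w,h),k in(("top",(225,125,90,100),4),("scene",(190,145,90,100),4)):
    f=r.grab_frame(n);o.append(cv2.resize(f["pixels"][y:y+h,x:x+w,::-1],None,fx=k,fy=k,interpolation=cv2.INTER_CUBIC))
cv2.imwrite(f"pics/{sys.argv[1]}.png",np.hstack(o))
E
python3 go.py 494.5 -23.2 88.7 -10.91; python3 look.py in
```

```text
t 5.88 [495.3 -23.8  88.8] [-1.8e+02 -9.0e-02 -1.1e+01] F [-0.1  0.4 -1.1] open 10.6 83 q6 1.71
hopper-local tcp [-118.1  -50.5]
dp [-0.023 -0.012  0.003] turn [-0.    -0.015 -0.016]
```

View pics/in.png

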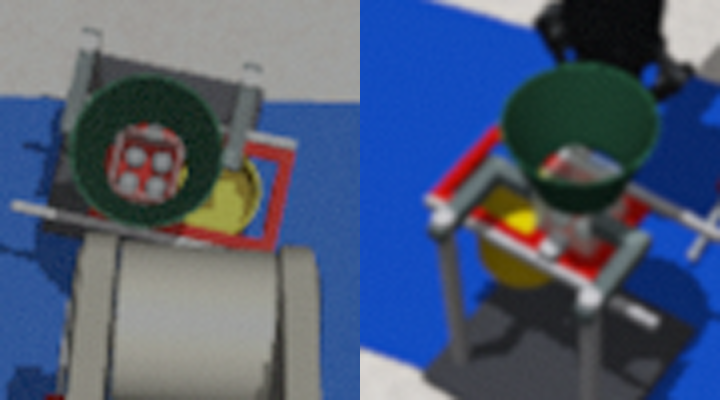

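The cup sits in the window (yellow visible through it at top-panel (235,195)), no contact force. Pushing the shutter open now.

>>> {"fn": "play_rows", "kwargs": {
  "rows": [
    {"dp":[0,-0.1,0],"turn":[0,0,0],"fingers":1},
    {"dp":[0,-0.1,0],"turn":[0,0,0],"fingers":1},
    {"dp":[0,-0.1,0],"turn":[0,0,0],"fingers":1},
    {"dp":[0,-0.1,0],"turn":[0,0,0],"fingers":1},
    {"dp":[0,-0.1,0],"turn":[0,0,0],"fingers":1}
  ]
}}

```text
clock: 6.4
eef_pos: [499.0, -3.7, 89.0]
tcp_rot: [-3.142, -0.002, -0.192]
contact_force: [-1.0, -0.8, -0.6]
opening: 0.125
grasp_force: 83.0
```

>>> {"fn": "play_rows", "kwargs": {
  "rows": [
    {"dp":[0,-0.12,0],"turn":[0,0,0],"fingers":1},
    {"dp":[0,-0.12,0],"turn":[0,0,0],"fingers":1},
    {"dp":[0,-0.12,0],"turn":[0,0,0],"fingers":1},
    {"dp":[0,-0.12,0],"turn":[0,0,0],"fingers":1},
    {"dp":[0,-0.12,0],"turn":[0,0,0],"fingers":1}
  ]
}}

```text
clock: 6.82
eef_pos: [503.9, 19.8, 89.0]
tcp_rot: [-3.141, -0.002, -0.192]
contact_force: [0.8, -1.2, -1.1]
opening: 0.127
grasp_force: 83.5
```

>>> {"fn": "play_rows", "kwargs": {
  "rows": [
    {"dp":[0,-0.1,0],"turn":[0,0,0],"fingers":1},
    {"dp":[0,-0.1,0],"turn":[0,0,0],"fingers":1},
    {"dp":[0,-0.05,0],"turn":[0,0,0],"fingers":1},
    {"dp":[0,0,0],"turn":[0,0,0],"fingers":1},
    {"dp":[0,0,0],"turn":[0,0,0],"fingers":1}
  ]
}}

```text
clock: 7.23
eef_pos: [505.7, 29.3, 89.0]
tcp_rot: [-3.141, -0.002, -0.192]
contact_force: [-0.5, 0.1, -1.7]
opening: 0.125
grasp_force: 83.4
```

```bash
python3 go.py; python3 look.py open
```

```text
t 7.23 [505.7  29.3  89. ] [-1.7999e+02 -1.2000e-01 -1.0980e+01] F [-0.5  0.1 -1.7] open 10.6 83 q6 1.82
hopper-local tcp [-117.9    3.6]
```

View pics/open.png

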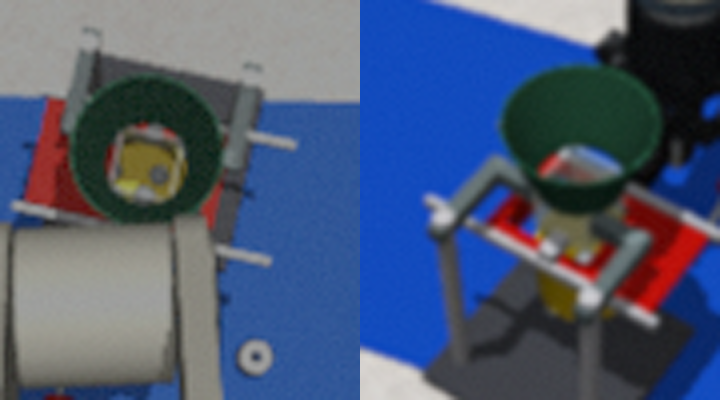

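The shutter is about 47 mm open and the cup's yellow floor shows through the chute with one ball visible at (158,173). I'll push 3 mm more to the stop and weigh.

>>> {"fn": "play_rows", "kwargs": {
  "rows": [
    {"dp":[0,-0.05,0],"turn":[0,0,0],"fingers":1},
    {"dp":[0,-0.04,0],"turn":[0,0,0],"fingers":1},
    {"dp":[0,0,0],"turn":[0,0,0],"fingers":1},
    {"dp":[0,0,0],"turn":[0,0,0],"fingers":1},
    {"dp":[0,0,0],"turn":[0,0,0],"fingers":1}
  ]
}}

```text
clock: 7.75
eef_pos: [506.4, 32.7, 89.0]
tcp_rot: [-3.141, -0.002, -0.192]
contact_force: [-0.7, 1.1, -2.0]
opening: 0.125
grasp_force: 83.4
```

```bash
python3 go.py; python3 - <<'E'
from rig import r
import numpy as np
F=[]
for i in range(10):
    f=r.grab_frame("top");F.append(r.sense()["contact_force"])
print(np.mean(F,0),np.std(F,0))
from u import *
im=f["pixels"]
# chute area brightness map: red-blue diff in small window to spot balls
x0,y0=250,155
print((im[y0:y0+25,x0:x0+24,0].astype(int)-im[y0:y0+25,x0:x0+24,2])//10)
E
```

```text
t 7.75 [506.4  32.7  89. ] [-1.7999e+02 -1.3000e-01 -1.1000e+01] F [-0.7  1.1 -2. ] open 10.6 83 q6 1.83
hopper-local tcp [-117.9    7.1]
[-0.09760347 -0.01444256 -1.79947367] [0.56037338 0.50264429 0.34192531]
[[-1 -2 -1 -1 -2 -2 -2 -1 -1  0  2  2  0 -1 -1 -1 -1 -2 -1 -1 -2 -1 -1 -2]
 [-1 -1 -1 -1 -2 -1 -1  0  1  4  7  6  0 -1 -1 -1 -1 -1 -1 -1 -1 -1 -2 -1]
 [-2 -1 -2 -1 -1  0  1  1  2  3  4  2  0  0 -1  2  5  5  0 -1 -1 -1 -1 -1]
 [-1 -1 -1 -2  0  0  1  1  1  1  1  0 -1  0 -1  1  5  6  5 -1 -1 -1 -1 -2]
 [-1 -1 -1 -1  0  1  1  1  1  1  1  0  0 -1  0  1  3  4  3  0 -1 -1 -1 -1]
 [-1 -1 -1 -1  0  1  3  4  5  4  3  2  1  0  0  1  2  1  1  0 -1 -1 -1 -2]
 [-1 -1  3  3  2  2  6  7  7  7  6  6  5  4  2  1  2  2  2  0 -1 -1 -1 -1]
 [-2  1  5  4  3  4  7  7  7  7  7  7  7  7  6  4  2  3  5  2 -1 -1 -1 -2]
 [-2  2  6  4  3  5  7  7  7  7  7  7  7  7  7  7  5  4  6  3  0 -1 -1 -1]
 [-1  3  6  3  2  6  7  7  7  7  7  7  7  7  7  7  6  5  4  3  1 -1 -1 -1]
 [ 0  4  4  2  2  6  7  7  7  7  8  7  6  5  6  7  7  6  3  2  2 -1 -1 -1]
 [-1  4  3  0  2  7  7  7  7  7  7  6  3  1  1  4  7  7  4  3  3
[... 286 characters left out ...]
 6  5  3  4  5 -1 -1 -1]
 [-1 -2  0  3  5  6  7  7  5  2  1  2  5  5  5  7  7  4  3  4  2 -2 -1 -1]
 [-1 -1 -2  1  2  4  4  3  0 -1 -1  0  4  8  7  7  7  4  2  3 -1 -1 -2 -2]
 [-2 -1 -2 -1  1  2  3  1 -1 -1 -1 -1  1  5  5  7  6  4  1  0 -2 -1 -2 -1]
 [-2 -1 -2 -2 -1  1  2  1 -1 -1 -1 -1  1  3  3  4  4  2  0 -2 -1 -1 -1 -1]
 [-1 -1 -1 -2 -1 -1  0  0 -1 -1 -1 -1  1  2  1  1 -1 -2 -1 -1 -1 -2 -1 -1]
 [-1 -1 -2 -2 -1 -1 -1 -2 -1 -1 -1 -1  0  0  0 -2 -2 -1 -2 -1 -1 -2 -1 -2]
 [-1 -2 -1 -1 -2 -2 -2 -2 -1 -2 -2 -2 -1 -1 -1 -2 -2 -1 -1 -1 -1 -1 -1 -1]
 [ 3  0 -2 -1 -2 -1 -1 -2 -1 -2 -1 -1 -2 -1 -2 -1  0  0  0  0  0  0  0  0]
 [ 3  2  0 -1 -2 -2 -1 -1 -1 -1 -1 -1 -1 -1 -1 -1  0  0  0  0  0  0  1  0]]
```

>>> {"fn": "play_rows", "kwargs": {
  "rows": [
    {"dp":[0,0.08,0],"turn":[0,0,0],"fingers":1},
    {"dp":[0,0.12,0],"turn":[0,0,0],"fingers":1},
    {"dp":[0,0.12,0],"turn":[0,0,0],"fingers":1},
    {"dp":[0,0.12,0],"turn":[0,0,0],"fingers":1},
    {"dp":[0,0.12,0],"turn":[0,0,0],"fingers":1}
  ]
}}

```text
clock: 8.67
eef_pos: [501.8, 10.1, 89.0]
tcp_rot: [-3.141, -0.002, -0.192]
contact_force: [0.3, 0.5, -1.0]
opening: 0.125
grasp_force: 83.4
```

>>> {"fn": "play_rows", "kwargs": {
  "rows": [
    {"dp":[0,0.12,0],"turn":[0,0,0],"fingers":1},
    {"dp":[0,0.12,0],"turn":[0,0,0],"fingers":1},
    {"dp":[0,0.12,0],"turn":[0,0,0],"fingers":1},
    {"dp":[0,0.12,0],"turn":[0,0,0],"fingers":1},
    {"dp":[0,0.12,0],"turn":[0,0,0],"fingers":1}
  ]
}}

```text
clock: 9.08
eef_pos: [497.4, -13.4, 89.0]
tcp_rot: [-3.141, -0.002, -0.192]
contact_force: [0.5, 1.5, -2.0]
opening: 0.12
grasp_force: 83.4
```

>>> {"fn": "play_rows", "kwargs": {
  "rows": [
    {"dp":[0,0.12,0],"turn":[0,0,0],"fingers":1},
    {"dp":[0,0.12,0],"turn":[0,0,0],"fingers":1},
    {"dp":[0,0.1,0],"turn":[0,0,0],"fingers":1},
    {"dp":[0,0.06,0],"turn":[0,0,0],"fingers":1},
    {"dp":[0,0,0],"turn":[0,0,0],"fingers":1}
  ]
}}

```text
clock: 9.5
eef_pos: [494.4, -29.1, 89.0]
tcp_rot: [3.142, -0.002, -0.193]
contact_force: [0.3, 0.1, -1.1]
opening: 0.12
grasp_force: 83.4
```

>>> {"fn": "play_rows", "kwargs": {
  "rows": [
    {"dp":[0,0.03,0],"turn":[0,0,0],"fingers":1},
    {"dp":[0,0,0],"turn":[0,0,0],"fingers":1}
  ]
}}

```text
clock: 9.67
eef_pos: [494.3, -29.8, 89.0]
tcp_rot: [-3.142, -0.002, -0.192]
contact_force: [-0.4, -1.0, -2.1]
opening: 0.117
grasp_force: 83.4
```

```bash
python3 go.py; cat > w.py <<'E'
from rig import r
import numpy as np
F=[]
for i in range(4):
    r.grab_frame("top");F.append(r.sense()["contact_force"])
print(np.mean(F,0).round(2))
E
python3 w.py
```

```text
t 9.67 [494.3 -29.8  89. ] [-1.8e+02 -1.3e-01 -1.1e+01] F [-0.4 -1.  -2.1] open 9.9 83 q6 1.7
hopper-local tcp [-117.9  -56.6]
[ 0.14 -0.01 -1.51]
```

>>> {"fn": "play_rows", "kwargs": {
  "rows": [
    {"dp":[0,0.04,0],"turn":[0,0,0],"fingers":1},
    {"dp":[0,0,0],"turn":[0,0,0],"fingers":1},
    {"dp":[0,0,0],"turn":[0,0,0],"fingers":1}
  ]
}}

```text
clock: 10.12
eef_pos: [493.9, -31.3, 89.0]
tcp_rot: [-3.141, -0.002, -0.192]
contact_force: [-0.1, 0.4, -0.9]
opening: 0.122
grasp_force: 83.4
```

>>> {"fn": "play_rows", "kwargs": {
  "rows": [
    {"dp":[0,0.04,0],"turn":[0,0,0],"fingers":1},
    {"dp":[0,0,0],"turn":[0,0,0],"fingers":1},
    {"dp":[0,0,0],"turn":[0,0,0],"fingers":1}
  ]
}}

```text
clock: 10.37
eef_pos: [493.5, -32.5, 89.0]
tcp_rot: [-3.141, -0.002, -0.192]
contact_force: [-0.4, 5.3, -0.9]
opening: 0.122
grasp_force: 83.7
```

```bash
python3 go.py; python3 w.py; python3 - <<'E'
from rig import r
from fit import *
f=r.grab_frame("top");g=pickle.load(open("top.pkl","rb"))
# red right bar of the shutter: compare with initial picture
for q in(g,f):
    im=q["pixels"].astype(int);m=(im[...,0]>110)&(im[...,1]<80)&(im[...,2]<80)
    m[:,:284]=0;m[:,302:]=0;m[:158]=0;m[190:]=0
    ys,xs=np.where(m);print(len(xs),xs.mean(),ys.mean(), [round(np.average(xs[ys==y]),1) for y in range(165,182,4)])
E
```

```text
t 10.37 [493.5 -32.5  89. ] [-1.7997e+02 -1.0000e-01 -1.0980e+01] F [-0.4  5.3 -0.9] open 10.4 84 q6 1.69
hopper-local tcp [-118.2  -59.4]
[-0.22  5.19 -1.33]
124 291.8306451612903 173.59677419354838 [np.float64(296.0), np.float64(295.0), np.float64(294.0), np.float64(293.0), np.float64(292.0)]
129 291.5581395348837 174.25581395348837 [np.float64(296.0), np.float64(295.0), np.float64(294.0), np.float64(293.0), np.float64(292.0)]
```

Shut stop reached: a steady 5 N reaction, and the shutter bar is where it was in the first picture. I'll centre the cup, back out and carry it to the pad.

>>> {"fn": "play_rows", "kwargs": {
  "rows": [
    {"dp":[0,-0.1,0],"turn":[0,0,0],"fingers":1},
    {"dp":[0,-0.08,0],"turn":[0,0,0],"fingers":1},
    {"dp":[-0.1,0,0],"turn":[0,0,0],"fingers":1},
    {"dp":[-0.2,0,0],"turn":[0,0,0],"fingers":1},
    {"dp":[-0.3,0,0],"turn":[0,0,0],"fingers":1}
  ]
}}

```text
clock: 11.03
eef_pos: [471.2, -21.2, 88.9]
tcp_rot: [-3.142, -0.003, -0.192]
contact_force: [-0.3, 0.6, -1.6]
opening: 0.122
grasp_force: 83.4
```

>>> {"fn": "play_rows", "kwargs": {
  "rows": [
    {"dp":[-0.35,0,0],"turn":[0,0,0],"fingers":1},
    {"dp":[-0.4,0,0],"turn":[0,0,0],"fingers":1},
    {"dp":[-0.4,0,0],"turn":[0,0,0],"fingers":1},
    {"dp":[-0.4,0,0],"turn":[0,0,0],"fingers":1},
    {"dp":[-0.35,0,0],"turn":[0,0,0],"fingers":1}
  ]
}}

```text
clock: 11.45
eef_pos: [394.2, -6.6, 88.6]
tcp_rot: [3.141, -0.001, -0.192]
contact_force: [-0.3, 0.7, -1.1]
opening: 0.123
grasp_force: 83.4
```

>>> {"fn": "play_rows", "kwargs": {
  "rows": [
    {"dp":[-0.3,0,0],"turn":[0,0,0],"fingers":1},
    {"dp":[-0.2,0,0],"turn":[0,0,0],"fingers":1},
    {"dp":[-0.1,0,0],"turn":[0,0,0],"fingers":1},
    {"dp":[0,0,0],"turn":[0,0,0],"fingers":1},
    {"dp":[0,0,0],"turn":[0,0,0],"fingers":1}
  ]
}}

```text
clock: 11.87
eef_pos: [373.8, -2.2, 88.9]
tcp_rot: [-3.141, -0.003, -0.192]
contact_force: [-0.7, -0.1, -0.9]
opening: 0.126
grasp_force: 83.4
```

```bash
python3 go.py 438.5 300.5 88 -10.91; python3 w.py; python3 - <<'E'
from rig import r
from u import *
f=r.grab_frame("top")
g=pickle.load(open("top.pkl","rb"))
im=f["pixels"].astype(int)
m=(im[...,0]>100)&(im[...,1]>90)&(im[...,2]<80);m[:160]=0
ys,xs=np.where(m);print(len(xs),xs.min(),xs.max(),ys.min(),ys.max())
x0,x1,y0,y1=xs.min()-1,xs.max()+2,ys.min()-1,ys.max()+2
print((im[y0:y1,x0:x1,0]-im[y0:y1,x0:x1,2])//10)
print((im[162:180,249:274,0]-im[162:180,249:274,1])//20)
E
```

```text
t 11.87 [373.8  -2.2  88.9] [-179.99   -0.18  -11.  ] F [-0.7 -0.1 -0.9] open 10.7 83 q6 1.75
hopper-local tcp [-241.5  -52.2]
dp [ 0.143 -7.736  0.026] turn [-0.002 -0.029 -0.015]
[ 0.08 -0.01 -1.71]
317 258 281 203 225
[[-11 -11 -11 -11 -11 -11 -11 -11  -8  -2   0   2   3   2   3   1  -1  -4
   -9 -11 -11 -11 -11 -11 -11 -11]
 [-11 -11 -11 -11 -11 -11  -8  -3   1   5   7   7   6   6   7   7   6   4
    1  -4  -9 -11 -11 -11 -11 -11]
 [-11 -11 -11 -11 -10  -4   1   4   6   6   6   6   6   6   6   6   5   6
    6   4  -1  -9 -11 -11 -11 -11]
 [-11 -11 -11 -10  -3   4   7   6   6   7   7   7   7   7   8   7   7   6
    6   6   6   1  -7 -11 -11 -11]
 [-11 -11 -11  -4   4   7   6   7   7   8   8   7   7   7   7   7   7   7
    7   6   6   6   1  -9 -11 -11]
 [-11 -11  -7   1   7   7   7   8   8   8   8   8   8   8   8   8   7   7
    7   7   5   6   6  -2 -11 -11]
 [-11  -9  -1   7   7   7   7   8   8   8   8   8   8   8   8   7   4   2
    3   6   6   6   7   2  -7 -11]
 [-11  -6   4   7   4   3   2   4   7   8   8   8   8   8   8   4   0  -1
   -1   3   6   6   6   6  -1 -11]
 [-10  
[... 2587 characters left out ...]
 3  4  4  5  5  5  5  5  5  5  4  4  1  1  1 -1 -1 -1
  -1]
 [-1 -1 -1 -1  0  2  2  2  2  3  3  4  4  5  5  5  4  3  1  1  0 -1 -1 -1
  -1]
 [-2 -1 -2 -1 -1  0  1  1  1  2  2  2  2  2  3  3  4  3  1  0 -1 -2 -1 -1
  -1]
 [-1 -1 -2 -1 -1 -1  0  1  1  1  1  1  1  1  2  2  2  1  0 -1 -2 -1 -2 -1
  -2]
 [-2 -2 -1 -2 -1 -2 -2 -1  0  0  1  0  1  1  1  0  0 -1 -2 -1 -1 -1 -2 -1
  -2]
 [-2 -1 -2 -2 -1 -1 -1 -1 -2 -2 -1 -1 -1 -1 -1 -1 -1 -1 -2 -1 -1 -1 -1 -2
  -2]
 [-1 -1 -2 -1 -1 -2 -1 -2 -1 -1 -2 -2 -2 -1 -2 -2 -1 -1 -1 -2 -2 -2 -2 -2
  -2]
 [ 2  1 -1 -2 -1 -2 -1 -1 -2 -1 -2 -1 -1 -2 -1 -2 -1 -1 -1 -2 -1 -2 -2 -1
  -1]
 [ 1  1  0 -1 -2 -2 -1 -2 -1 -2 -1 -2 -1 -2 -1 -1 -1 -1 -2 -2 -2 -2 -2 -1
   0]]
```

The pixel map shows all four balls in the cup and a bare red shutter in the chute. On to the pad.

>>> {"fn": "play_rows", "kwargs": {
  "rows": [
    {"dp":[0.03,-0.15,0],"turn":[0,0,0],"fingers":1},
    {"dp":[0.03,-0.3,0],"turn":[0,0,0],"fingers":1},
    {"dp":[0.03,-0.45,0],"turn":[0,0,0],"fingers":1},
    {"dp":[0.03,-0.55,0],"turn":[0,0,0],"fingers":1},
    {"dp":[0.02,-0.6,0],"turn":[0,0,0],"fingers":1}
  ]
}}

```text
clock: 12.53
eef_pos: [394.8, 78.2, 88.7]
tcp_rot: [-3.141, -0.002, -0.193]
contact_force: [1.5, -0.9, -1.7]
opening: 0.125
grasp_force: 83.4
```

>>> {"fn": "play_rows", "kwargs": {
  "rows": [
    {"dp":[0,-0.6,0],"turn":[0,0,0],"fingers":1},
    {"dp":[0,-0.6,0],"turn":[0,0,0],"fingers":1},
    {"dp":[0,-0.6,0],"turn":[0,0,0],"fingers":1},
    {"dp":[0,-0.6,0],"turn":[0,0,0],"fingers":1},
    {"dp":[0,-0.6,0],"turn":[0,0,0],"fingers":1}
  ]
}}

```text
clock: 12.95
eef_pos: [417.5, 196.8, 88.7]
tcp_rot: [-3.141, -0.002, -0.192]
contact_force: [1.5, -1.1, -1.3]
opening: 0.122
grasp_force: 83.4
```

>>> {"fn": "play_rows", "kwargs": {
  "rows": [
    {"dp":[0,-0.6,0],"turn":[0,0,0],"fingers":1},
    {"dp":[0,-0.6,0],"turn":[0,0,0],"fingers":1},
    {"dp":[0,-0.55,0],"turn":[0,0,0],"fingers":1},
    {"dp":[0,-0.45,0],"turn":[0,0,0],"fingers":1},
    {"dp":[0,-0.3,0],"turn":[0,0,0],"fingers":1}
  ]
}}

```text
clock: 13.37
eef_pos: [436.8, 295.6, 88.6]
tcp_rot: [-3.141, -0.002, -0.191]
contact_force: [-0.4, -0.2, -2.2]
opening: 0.125
grasp_force: 83.4
```

>>> {"fn": "play_rows", "kwargs": {
  "rows": [
    {"dp":[0,-0.18,0],"turn":[0,0,0],"fingers":1},
    {"dp":[0,0,0],"turn":[0,0,0],"fingers":1},
    {"dp":[0,0,0],"turn":[0,0,0],"fingers":1}
  ]
}}

```text
clock: 13.62
eef_pos: [437.4, 299.9, 88.5]
tcp_rot: [3.141, -0.001, -0.192]
contact_force: [-0.3, 0.3, -1.8]
opening: 0.123
grasp_force: 83.4
```

```bash
python3 go.py 438.5 300.5 27.7 -10.91; python3 w.py
```

```text
t 13.62 [437.4 299.9  88.5] [ 1.7996e+02 -8.0000e-02 -1.0990e+01] F [-0.3  0.3 -1.8] open 10.5 83 q6 2.36
hopper-local tcp [-236.3  256.4]
dp [ 0.023 -0.022  1.519] turn [ 0.007 -0.014 -0.013]
[ 0.04  0.01 -1.34]
```

Descend to just above the pad (TCP about 30), then creep.

>>> {"fn": "play_rows", "kwargs": {
  "rows": [
    {"dp":[0.02,-0.02,0.15],"turn":[0,0,0],"fingers":1},
    {"dp":[0,0,0.25],"turn":[0,0,0],"fingers":1},
    {"dp":[0,0,0.3],"turn":[0,0,0],"fingers":1},
    {"dp":[0,0,0.3],"turn":[0,0,0],"fingers":1},
    {"dp":[0,0,0.2],"turn":[0,0,0],"fingers":1}
  ]
}}

```text
clock: 14.23
eef_pos: [438.1, 300.3, 38.9]
tcp_rot: [3.14, -0.001, -0.192]
contact_force: [-0.5, 0.2, -2.2]
opening: 0.121
grasp_force: 83.4
```

>>> {"fn": "play_rows", "kwargs": {
  "rows": [
    {"dp":[0,0,0.12],"turn":[0,0,0],"fingers":1},
    {"dp":[0,0,0.08],"turn":[0,0,0],"fingers":1},
    {"dp":[0,0,0.04],"turn":[0,0,0],"fingers":1},
    {"dp":[0,0,0],"turn":[0,0,0],"fingers":1},
    {"dp":[0,0,0],"turn":[0,0,0],"fingers":1}
  ]
}}

```text
clock: 14.65
eef_pos: [439.1, 301.1, 31.4]
tcp_rot: [-3.141, -0.002, -0.192]
contact_force: [0.3, -0.2, -0.7]
opening: 0.121
grasp_force: 83.4
```

```bash
python3 go.py 438.5 300.5 27.7 -10.91; python3 w.py
```

```text
t 14.65 [439.1 301.1  31.4] [-1.7997e+02 -1.4000e-01 -1.1000e+01] F [ 0.3 -0.2 -0.7] open 10.3 83 q6 2.36
hopper-local tcp [-234.8  257.9]
dp [-0.011  0.017  0.093] turn [-0.004 -0.024 -0.015]
[ 0.21 -0.35 -1.83]
```

>>> {"fn": "play_rows", "kwargs": {
  "rows": [
    {"dp":[0,0,0.03],"turn":[0,0,0],"fingers":1},
    {"dp":[0,0,0.02],"turn":[0,0,0],"fingers":1},
    {"dp":[0,0,0.02],"turn":[0,0,0],"fingers":1},
    {"dp":[0,0,0],"turn":[0,0,0],"fingers":1},
    {"dp":[0,0,0],"turn":[0,0,0],"fingers":1}
  ]
}}

```text
clock: 15.27
eef_pos: [438.8, 300.9, 28.3]
tcp_rot: [-3.142, -0.002, -0.192]
contact_force: [-0.4, 0.1, -2.0]
opening: 0.128
grasp_force: 83.5
```

```bash
python3 go.py 438.5 300.5 27.7 -10.91; python3 w.py
```

```text
t 15.27 [438.8 300.9  28.3] [-1.800e+02 -1.200e-01 -1.101e+01] F [-0.4  0.1 -2. ] open 10.8 83 q6 2.36
hopper-local tcp [-235.   257.7]
dp [-0.007  0.011  0.016] turn [-0.001 -0.02  -0.016]
[-0.43 -0.23 -1.58]
```

>>> {"fn": "play_rows", "kwargs": {
  "rows": [
    {"dp":[0,0,0.015],"turn":[0,0,0],"fingers":1},
    {"dp":[0,0,0.01],"turn":[0,0,0],"fingers":1},
    {"dp":[0,0,0],"turn":[0,0,0],"fingers":1},
    {"dp":[0,0,0],"turn":[0,0,0],"fingers":1}
  ]
}}

```text
clock: 15.8
eef_pos: [438.8, 301.0, 27.6]
tcp_rot: [-3.141, -0.002, -0.192]
contact_force: [-2.3, 0.3, 3.8]
opening: 0.124
grasp_force: 84.3
```

```bash
python3 go.py; python3 w.py
```

```text
t 15.8 [438.8 301.   27.6] [-1.7999e+02 -1.2000e-01 -1.1010e+01] F [-2.3  0.3  3.8] open 10.5 84 q6 2.36
hopper-local tcp [-235.1  257.7]
[-3.36  1.12  4.63]
```

The cup is touching down with about 6 N. Release and rise straight up.

>>> {"fn": "play_rows", "kwargs": {
  "rows": [
    {"dp":[0,0,0],"turn":[0,0,0],"fingers":0.8},
    {"dp":[0,0,0],"turn":[0,0,0],"fingers":0.7},
    {"dp":[0,0,0],"turn":[0,0,0],"fingers":0.5},
    {"dp":[0,0,0],"turn":[0,0,0],"fingers":0.3},
    {"dp":[0,0,0],"turn":[0,0,0],"fingers":0.3}
  ],
  "force": 20
}}

```text
clock: 16.42
eef_pos: [438.9, 300.9, 27.3]
tcp_rot: [-3.142, -0.002, -0.192]
contact_force: [-0.6, 0.1, -0.1]
opening: 0.692
grasp_force: 0.0
```

>>> {"fn": "play_rows", "kwargs": {
  "rows": [
    {"dp":[0,0,0],"turn":[0,0,0],"fingers":0.3},
    {"dp":[0,0,-0.1],"turn":[0,0,0],"fingers":0.3},
    {"dp":[0,0,-0.3],"turn":[0,0,0],"fingers":0.3},
    {"dp":[0,0,-0.5],"turn":[0,0,0],"fingers":0.3},
    {"dp":[0,0,-0.7],"turn":[0,0,0],"fingers":0.3}
  ]
}}

```text
clock: 16.83
eef_pos: [437.6, 300.2, 91.5]
tcp_rot: [3.14, 0.0, -0.192]
contact_force: [0.3, 0.3, 0.4]
opening: 0.699
grasp_force: 0.0
```

>>> {"fn": "play_rows", "kwargs": {
  "rows": [
    {"dp":[-0.4,0,-0.7],"turn":[0,0,0],"fingers":0.3},
    {"dp":[-0.6,0,-0.7],"turn":[0,0,0],"fingers":0.3},
    {"dp":[-0.6,0,-0.7],"turn":[0,0,0],"fingers":0.3},
    {"dp":[-0.4,0,-0.5],"turn":[0,0,0],"fingers":0.3},
    {"dp":[0,0,0],"turn":[0,0,0],"fingers":0.3}
  ]
}}

```text
clock: 17.25
eef_pos: [359.2, 317.8, 200.0]
tcp_rot: [-3.136, -0.005, -0.191]
contact_force: [0.3, 0.8, -0.2]
opening: 0.7
grasp_force: 0.0
```

```bash
python3 go.py; python3 - <<'E'
from rig import r
from u import *
o=[]
for n,(x,y,w,h),k in(("top",(130,125,180,130),4),("scene",(190,140,180,130),4)):
    f=r.grab_frame(n);o.append(cv2.resize(f["pixels"][y:y+h,x:x+w,::-1],(720,300) if 0 else None,fx=2.2*2,fy=2.2,interpolation=cv2.INTER_CUBIC) if 0 else cv2.resize(f["pixels"][y:y+h,x:x+w,::-1],None,fx=2.2,fy=2.2,interpolation=cv2.INTER_CUBIC))
f=r.grab_frame("top");a=cv2.resize(f["pixels"][165:225,145:225,::-1],None,fx=4.95,fy=4.95,interpolation=cv2.INTER_CUBIC)
f=r.grab_frame("scene");b=cv2.resize(f["pixels"][205:265,300:380,::-1],None,fx=4.95,fy=4.95,interpolation=cv2.INTER_CUBIC)
cv2.imwrite("pics/end.png",np.vstack([np.hstack(o),np.hstack([a,b])]))
E
```

```text
t 17.25 [359.2 317.8 200. ] [-179.7    -0.3   -10.93] F [ 0.3  0.8 -0.2] open 59.5 0 q6 2.48
hopper-local tcp [-316.4  259.1]
```

View pics/end.png

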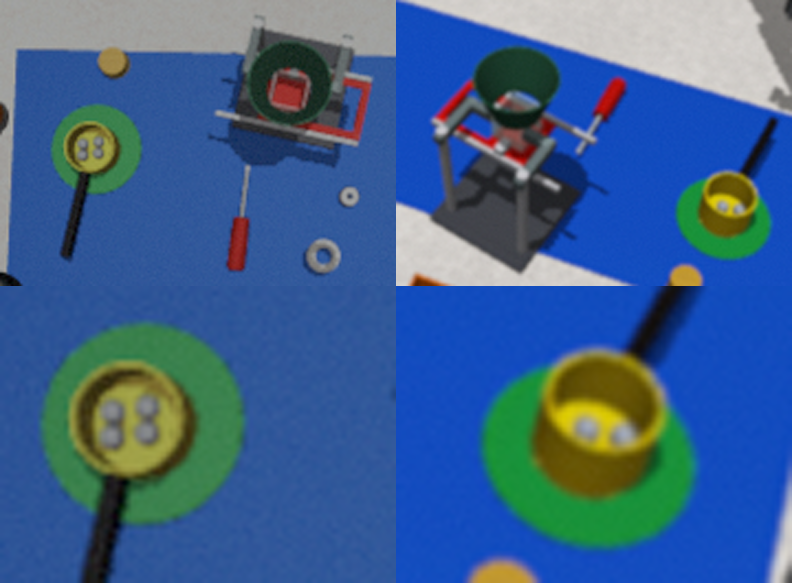

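The cup stands upright on the pad (cup (130,420), pad (143,423) in the lower-left panel) with all four balls in it. The shutter is shut and the bystanders in view haven't moved.

```bash
python3 -c "
from rig import r
print(r.sign_off())"
```

```text
the job is handed in; nothing more can be done
None
```

I've handed the job in at about 17 s of the 58 s allowed: the cup stands upright on the green pad with all four balls in it, the shutter is fully shut, and every bystander I could see in the last picture is where it was (mug and spray can were out of view).

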